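# Dispense the long pin with the rocking gate lever

## Task

With the fingertips only, push the catch tray sideways by its upright black tab, all the way under the lane that holds the long steel pin; then press that lane's paddle down so its gate lifts and the pin rolls into the tray, and let the paddle come back up. Leave the short pin's gate shut, do not touch or lift the pins, and leave the things standing round the fixture where they are.

Things in the scene. Friction and masses are not known exactly. Their poses are not given: they have to be found in the camera images.
- fixture: Two-lane pin dispenser fixed on the bench, 260 (x) x 226 (y) x 135 mm high. Origin: underside, mid-width; x away from the robot, y left, z up. Open lanes along x at y = +60 (left) and -60 mm (right), 48 wide inside, slope 15 deg down to mouths at x = -45, z = 56; wall tops at z = 73 to 102. Outside each lane a lever pivots at x = 30, z = 115 mm: gate at its near end (x = -25, top z = 91), paddle at its far end.
- paddle_left (a point): Flat steel paddle at the far end of the left lane's rocking lever, 36 (x) x 62 (y) x 6 mm, ribbed top. Point: on its top face, over the lane's centre line, at fixture (100, 60, 125) mm when up. Pressing it straight down tips the lever; about 35 mm of travel at this point, free space below it.
- paddle_right (a point): The same paddle for the right lane, point at fixture (100, -60, 125) mm when up.
- lever_left (a joint): Tilt of the left rocking lever, rad: 0 gate shut (paddle up), 0.5 at its stop (paddle fully down, gate about 40 mm open). The long pin passes from about 0.3. A spring (about 3 N at the paddle, growing to 6 N when fully down) shuts the gate again when the paddle is let go.
- lever_right (a joint): The same for the right rocking lever.
- tray (a joint): Slide of the grey catch tray along the fixture's y, m: -0.062 against the right end stop (squarely under the right lane's mouth), +0.062 against the left end stop (under the left mouth); starts within 15 mm of the middle, where it catches neither pin. Friction 1 N, stays where left.
- tray_tab (a point): Centre of the top of the upright black tab on the tray's front edge: a flat plate 26 (x) x 10 (y) x 72 mm high, standing from z = 16 to 88 mm, its broad flat sides facing left and right; at fixture x = -131 mm, y = the tray's slide. Clear on both sides for pushing it sideways, best above the tray rim (z = 40 mm) so as not to rub on the tray. Tray outside: 80 (x) x 68 (y) mm.
- tray_in (a point): Point in the catch tray in the middle of its width and length, on the inner floor (z = 14 mm), axes as the fixture's, at fixture x = -78 mm. The inside is 74 x 62 mm.
- long_pin: Long steel pin, 24 mm in diameter, 42 mm long (along its own y), lying across one of the two lanes behind the gate; which lane varies. Origin at its centre. Rolls out when its gate opens. About 100 to 200 g.
- short_pin: Short steel pin, 24 mm in diameter, 22 mm long, lying across the other lane. Origin at its centre.
- mandrel: Bystander: small steel mandrel standing on its flange, 19 mm across, 60 mm high, to the left of the fixture. Origin: centre of underside.
- ring_gauge: Bystander: steel ring gauge, 44 mm across, 14 mm high, to the right of the fixture. Origin: centre of underside.
- tape: Bystander: roll of black tape, 59 mm across, 19 mm high, to the left of the fixture. Origin: centre of underside.
There are look-alikes about, which are no part of the job. Leave any turquoise look-alike of the long_pin alone.

How it is judged:
By the outcome, as a careful person would: the job done as asked, in the order asked, and still so for the second after the job is handed in, with the robot touching nothing.
It also fails if it takes over 48 s, if anything falls off the work surface, if the arm or the gripper's body presses on something with over 40 N, if the wrist force passes 120 N, or if a joint passes its speed limit or range.

## Robot

A 7-joint arm with a two-finger parallel gripper is mounted at the origin on the work surface; the furniture and walls round the work are solid. World frame = base frame: x ahead of the robot, y to its left, z up, the work surface at z = 0. Lengths are in m, angles in rad, forces in N, time in s.
With the tool pointing down it reaches from about 0.425 to 0.925 m from the base axis. Payload 6.8 kg.
Tool frame: the origin (TCP) lies midway between the tips of the shut fingers; the grasp point (between the pads) lies manip.grip_depth behind it (manip.grip_depth is the distance from the TCP to the grasp point, in m); z points along the fingers, y is the line along which they close (so a half turn about z gives the same grasp; the last joint's range is limited). The gripper opens to 85 mm and grips with 20 to 120 N. Pads are 22 mm wide; open, the fingers measure 114 mm over their backs; the gripper's body (76 mm by 85 mm) begins 54 mm behind the grasp point. The pads swing forward as they close: fully open they stand 13 mm farther back than shut.
Start: joints at [1.119, 0.477, 0.022, 1.555, -0.011, 1.109, -0.083], TCP at [0.228, -0.636, 0.231] pointing down, gripper open.
Joint ranges: [-2.96, 2.96], [-0.34, 2.1], [-1.41, 1.46], [0.24, 2.44], [-1.37, 4.51], [0.17, 1.92], [-2.96, 2.96]. Speed limits (rad/s): [2.39, 2.39, 3.14, 3.14, 3.14, 3.14, 3.14].

## Interface

Orientations are given as a unit quaternion [w, x, y, z].
In Python, from bench import sensors, imaging, finish_job, spotter, manip gives the robot as it stands.
- The arm moves only by the tool servo_tool, never from a script. Its argument "motion" is one flat list of numbers, 7 for each row, row after row: the shift along the tool's x, y, z in m, then the turn, a rotation vector about the tool's x, y, z in rad, then the opening, from -1 (shut) to 1 (fully open), so that 0 is half open. A call has 1 to 12 rows; each row is the pose to reach, as a shift and turn from the pose commanded when the call began, along the tool's axes at that moment; what a row does not reach only later rows make up. A row lasts 1/8 s, in which the tool goes at most 62.5 mm and 10.7 degrees, less where a joint would pass 70% of its speed; a pose out of reach is approached as far as the arm can. A call with a gripper value outside its range is refused whole. The fingers move at their own pace and stop on an object; "newtons" is the grip in N (left out, the last holds). Time passes only in rows, so rows that repeat a pose let the fingers close. It gives the time, the measured TCP pose, the force, the opening and the grip force at its end, in the units of the state.
- sensors.read_state(): the state, without advancing time (a new reading comes with each control period).
- imaging.grab_frame(name): name is "scene" or "top"; returns (picture, depth): 480x640x3 uint8, red, green, blue; 480x640 float32, m along the optical axis (not along the pixel's ray), 0 where there is no reading.
- imaging.camera_model(name): a dict with "vertical_fov" (degrees; the focal length in pixels is half the picture's height over the tangent of half this angle, whatever the lens; pixels are square), "cx", "cy" (the principal point, pixels), "k1" (the pictures are not rectified: a ray, as slopes to the right and down, at radius r is drawn at 1 + k1 r^2 times it, then the intrinsics apply), "extrinsics" (4x4, takes a point from camera to world coordinates). Camera axes: x right, y up, looking along -z (the intrinsics and any distortion apply to the point x, -y, -z); pixel columns grow to the right and rows downward; lengths in m; the calibration is good to about 2 mm. A picture is of the moment at which its call begins. camera_model takes no time and is no camera call.
- finish_job(): hands the job in; it is judged then, once.
Trained networks look in the newest picture that a camera, given by its name, has taken for a name from the list of things; names that differ only in an ending like _2 or _b are one class to them, and where a whole thing is asked for, a point or a joint stands for the part that bears it (a point fixed in the world has none). Each returns a list of dicts, best first, with "score" (0 to 1); they miss things now and then, are a little off and sometimes report something else, mostly with a low value. They report only what shows in the picture. A call takes as long as a camera call. They do not tell look-alikes from the thing itself.
- spotter.recognise(query, camera): "extent" ([centre column, centre row, width, height] in pixels, round what is visible of it).
- spotter.outline_of(query, camera): "mask" (480x640 bool, what is visible of it) and "extent" ([centre column, centre row, width, height] in pixels, round what is visible of it).
- spotter.mark_of(query, camera): "pixel" ([row, column] in pixels: a listed point, or the origin of a listed thing).
The state is a dict: "clock": time; "joints": joint angles; "qvel": joint speeds; "effort": joint torques, N m; "ee_pos": TCP position; "tool_rot": TCP orientation; "force": force on the tool from outside, world axes, zero at the start; "wrist_torque": the same for the moment, N m; "width": opening from 0.0 (shut) to 1.0 (fully open); "gripper_force": force on a finger pad.
Only numpy, scipy, OpenCV 4.12 (cv2) and the standard library are available. Lean on these libraries where they do the work, as an engineer would, in place of code of your own. Each camera call takes 0.05 s, during which the arm holds its last target. There are 200 camera calls.

## Working session

There is one attempt and no reset: what is moved stays moved. The work goes in short steps, Python scripts to look and compute and a tool call to move; the robot and the scene stay as the last step left them, time stands still between calls to the robot, and variables do not carry over. Pictures are saved under pics/ and viewed, at most 10 in all, crops included, and the job is handed in when it is done.

Besides the shell and the picture viewer there is one more tool, called after ">>>" in YAML: its name, and indented under it one key for each argument. servo_tool: Moves the arm, as the interface text tells. Its arguments: {"type":"object","properties":{"motion":{"type":"array"},"newtons":{"type":"number"}},"required":["motion"]}

```bash
mkdir -p pics
cat > h.py <<'E'
import numpy as np, cv2
from bench import sensors, imaging, finish_job, spotter, manip
def pt(cam,row,col,depth):
    m=imaging.camera_model(cam); f=240/np.tan(np.radians(m["vertical_fov"])/2)
    K=np.array([[f,0,m["cx"]],[0,f,m["cy"]],[0,0,1.]])
    u=cv2.undistortPoints(np.array([[[col,row]]],float),K,np.array([m["k1"],0,0,0.]))[0,0]
    r=int(round(row));c=int(round(col))
    w=depth[max(r-1,0):r+2,max(c-1,0):c+2]; w=w[w>0]
    d=np.median(w) if w.size else np.nan
    return (m["extrinsics"]@[u[0]*d,-u[1]*d,-d,1])[:3]
E
python3 - <<'E'
from h import *
np.set_printoptions(precision=4,suppress=True)
for cam in ["top","scene"]:
    p,d=imaging.grab_frame(cam); cv2.imwrite(f"pics/{cam}0.png",p[:,:,::-1])
    for q in ["paddle_left","paddle_right","tray_tab","tray_in","long_pin","short_pin","fixture","mandrel","ring_gauge","tape"]:
        for r in spotter.mark_of(q,cam)[:2]:
            print(cam,q,round(r["score"],2),np.round(r["pixel"]),pt(cam,*r["pixel"],d))
s=sensors.read_state();print(s["clock"],s["ee_pos"],s["tool_rot"],manip.grip_depth,s["width"])
E
```

```text
top paddle_left 0.61 [150. 255.] [0.6468 0.2786 0.1249]
top paddle_left 0.58 [252. 300.] [0.474  0.197  0.0142]
top paddle_right 0.66 [146. 324.] [0.6581 0.1559 0.1248]
top tray_tab 0.66 [262. 221.] [0.4489 0.3464 0.0517]
top tray_in 0.93 [254. 302.] [0.4701 0.1925 0.0131]
top long_pin 0.63 [205. 214.] [0.5677 0.3747 0.0005]
top long_pin 0.59 [328. 222.] [0.3226 0.3445 0.0242]
top short_pin 0.71 [150. 259.] [0.648  0.2723 0.1253]
top short_pin 0.61 [218. 266.] [0.5309 0.2598 0.087 ]
top fixture 0.58 [215. 295.] [0.5476 0.208  0.015 ]
top mandrel 0.41 [264. 225.] [0.4467 0.3467 0.0088]
top ring_gauge 0.92 [273. 372.] [ 0.4341  0.0505 -0.0001]
top ring_gauge 0.52 [207. 211.] [ 0.5647  0.3803 -0.0008]
scene paddle_left 0.58 [319. 334.] [0.6474 0.2739 0.1243]
scene paddle_right 0.75 [301. 265.] [0.6525 0.1624 0.1243]
scene tray_tab 0.95 [222. 330.] [0.4214 0.1895 0.0868]
scene tray_in 0.94 [269. 324.] [0.4786 0.1985 0.0144]
scene tray_in 0.18 [304. 261.] [0.6606 0.1585 0.1258]
scene long_pin 0.81 [232. 416.] [0.3301 0.3452 0.0234]
scene long_pin 0.77 [206. 281.] [0.3524 0.0574 0.0215]
scene short_pin 0.71 [282. 350.] [0.5443 0.2693 0.0857]
scene short_pin 0.25 [240. 264.] [0.4471 0.0592 0.0141]
scene fixture 0.88 [304. 317.] [0.5982 0.2278 0.0752]
scene fixture 0.64 [268. 326.] [0.4739 0.2007 0.0138]
scene mandrel 0.49 [286. 407.] [0.4572 0.3588 0.0054]
scene mandrel 0.33 [302. 262.] [0.6564 0.1583 0.1246]
scene ring_gauge 0.62 [241. 265.] [0.4507 0.0634 0.0161]
scene tape 0.97 [340. 402.] [ 0.5703  0.3768 -0.0002]
1.1 [ 0.2275 -0.6355  0.2313] [0.     0.9853 0.1711 0.    ] 0.0187 1.0001081523929223
```

View pics/top0.png

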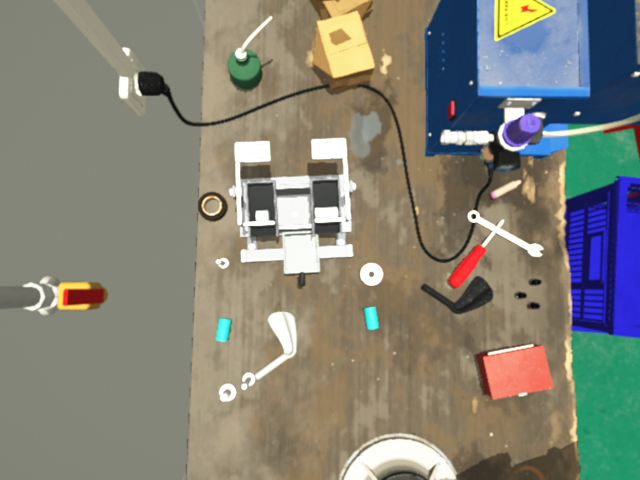

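View pics/scene0.png

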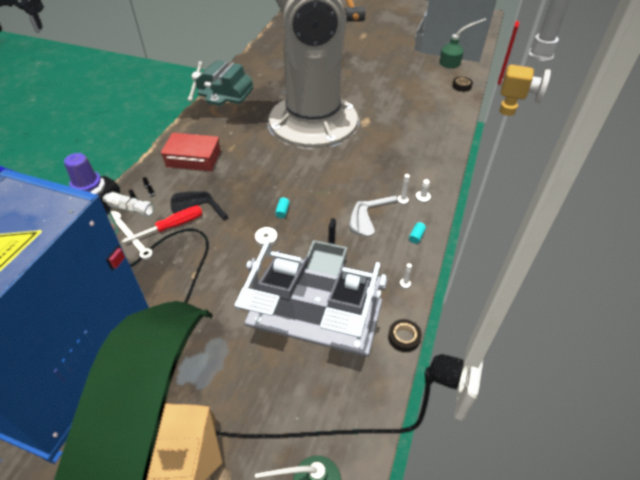

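Run:
```python
from h import *
np.set_printoptions(precision=4,suppress=True)
def cloud(cam,d):
    m=imaging.camera_model(cam); f=240/np.tan(np.radians(m["vertical_fov"])/2)
    K=np.array([[f,0,m["cx"]],[0,f,m["cy"]],[0,0,1.]])
    v,u=np.mgrid[:480,:640]; q=np.stack([u.ravel(),v.ravel()],1).astype(float)[:,None]
    n=cv2.undistortPoints(q,K,np.array([m["k1"],0,0,0.]))[:,0]; z=d.ravel()
    P=np.stack([n[:,0]*z,-n[:,1]*z,-z,np.ones_like(z)],1)@m["extrinsics"].T
    return P[z>0,:3]
ims=[]
for cam,(x0,y0,x1,y1) in [("top",(215,120,385,300)),("scene",(220,200,400,360))]:
    p,d=imaging.grab_frame(cam)
    ims.append(cv2.resize(p[y0:y1,x0:x1,::-1],(400,400),interpolation=cv2.INTER_CUBIC))
    P=cloud(cam,d)
    for nm,lo,hi in [("padL",(.61,.235,.12),(.70,.33,.135)),("padR",(.61,.10,.12),(.70,.205,.135)),("tab",(.39,.16,.055),(.445,.23,.1)),("tabtop",(.39,.16,.083),(.445,.23,.1))]:
        Q=P[((P>lo)&(P<hi)).all(1)]
        if len(Q)>3: print(cam,nm,len(Q),Q.mean(0),Q.min(0),Q.max(0),cv2.minAreaRect(Q[:,:2].astype(np.float32)*1000))
cv2.imwrite("pics/crop.png",np.hstack(ims))
```

```text
top padL 704 [0.6427 0.2851 0.1248] [0.6107 0.2534 0.12  ] [0.6623 0.3151 0.1293] ((637.8932495117188, 284.11114501953125), (49.001014709472656, 62.29367446899414), 5.945277690887451)
top padR 701 [0.6509 0.1458 0.1248] [0.6112 0.1148 0.1201] [0.6713 0.1788 0.129 ] ((640.2064208984375, 146.5162353515625), (61.8027458190918, 61.89472579956055), 3.5502052307128906)
top tab 78 [0.4188 0.1927 0.0866] [0.407  0.1877 0.0572] [0.4309 0.1972 0.0911] ((418.9478454589844, 192.47886657714844), (23.881576538085938, 9.212422370910645), 0.8219918012619019)
top tabtop 76 [0.4186 0.1928 0.087 ] [0.407  0.1877 0.0837] [0.4309 0.1972 0.0911] ((418.9478454589844, 192.47886657714844), (23.881576538085938, 9.212422370910645), 0.8219918012619019)
scene padL 905 [0.6477 0.2876 0.1245] [0.6102 0.2548 0.1201] [0.6669 0.3182 0.1277] ((639.3212890625, 285.8852233886719), (53.76249694824219, 61.68405532836914), 4.298172950744629)
scene padR 821 [0.656  0.1485 0.1244] [0.6102 0.1153 0.12  ] [0.6763 0.181  0.1279] ((641.6610717773438, 147.63975524902344), (67.69654846191406, 62.25431823730469), 5.1939005851745605)
scene tab 133 [0.4265 0.1954 0.077 ] [0.4086 0.1882 0.0551] [0.437  0.1994 0.0896] ((422.71209716796875, 193.9845428466797), (28.8488712310791, 9.854997634887695), 3.5517709255218506)
scene tabtop 61 [0.424  0.1944 0.0866] [0.4086 0.1882 0.0837] [0.437  0.1994 0.0896] ((422.66845703125, 193.9796142578125), (28.97464942932129, 9.525042533874512), 4.846743106842041)
```

View pics/crop.png

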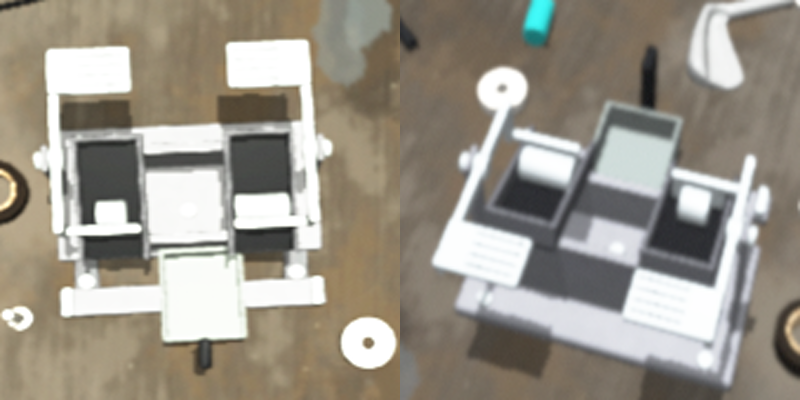

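The pin in the right lane (crop, top view, about (262,207)) is wide, so that is the long pin. The short pin is in the left lane at (110,212). The tray tab is near the middle. Next I move round at height with the fingers shut.

>>> servo_tool:
  motion: [0.258,-0.211,-0.02,0,0,0.284,-1,0.258,-0.211,-0.02,0,0,0.284,-1,0.258,-0.211,-0.02,0,0,0.284,-1,0.258,-0.211,-0.02,0,0,0.284,-1,0.258,-0.211,-0.02,0,0,0.284,-1,0.258,-0.211,-0.02,0,0,0.284,-1,0.455,-0.492,-0.02,0,0,0.284,-1,0.455,-0.492,-0.02,0,0,0.284,-1,0.455,-0.492,-0.02,0,0,0.284,-1,0.455,-0.492,-0.02,0,0,0.284,-1,0.455,-0.492,-0.02,0,0,0.284,-1,0.455,-0.492,-0.02,0,0,0.284,-1]

```text
clock: 2.7
ee_pos: [0.4907, -0.015, 0.2518]
tool_rot: [-0.0, 0.999, 0.032, 0.001]
force: [0.3, -1.1, 0.1]
width: -0.004
gripper_force: 0.0
```

>>> servo_tool:
  motion: [-0.058,-0.256,0,0,0,0,-1,-0.058,-0.256,0,0,0,0,-1,-0.058,-0.256,0,0,0,0,-1,-0.058,-0.256,0,0,0,0,-1,-0.058,-0.256,0,0,0,0,-1,-0.058,-0.256,0.05,0,0,0,-1,-0.058,-0.256,0.1,0,0,0,-1,-0.058,-0.256,0.15,0,0,0,-1,-0.058,-0.256,0.197,0,0,0,-1,-0.058,-0.256,0.197,0,0,0,-1]

```text
clock: 3.95
ee_pos: [0.415, 0.2308, 0.0518]
tool_rot: [0.002, 1.0, 0.03, -0.003]
force: [-0.1, 0.2, 0.4]
width: 0.001
gripper_force: 0.0
```

Run:
```python
from h import *
s=sensors.read_state();print(s["ee_pos"],s["tool_rot"],s["force"])
a,_=imaging.grab_frame("top");b,_=imaging.grab_frame("scene")
f=lambda p,x0,y0,x1,y1:cv2.resize(p[y0:y1,x0:x1,::-1],(400,400),interpolation=cv2.INTER_CUBIC)
cv2.imwrite("pics/c2.png",np.hstack([f(a,215,130,385,300),f(b,230,170,400,340)]))
```

```text
[0.41501498 0.2308485  0.0517913 ] [ 0.00191964  0.99955586  0.02958604 -0.00301082] [-0.09015305  0.20258153  0.36868769]
```

View pics/c2.png

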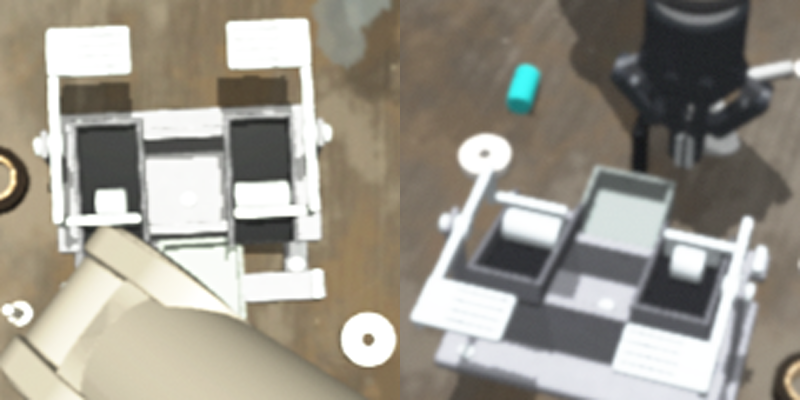

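The fingertips (scene crop (683,150)) are clear of the tab (640,145) and on its left. Now I push to the right.

>>> servo_tool:
  motion: [0,0.012,0,0,0,0,-1,0,0.02,0,0,0,0,-1,0,0.028,0,0,0,0,-1,0,0.036,0,0,0,0,-1,0,0.044,0,0,0,0,-1,0,0.052,0,0,0,0,-1,0,0.058,0,0,0,0,-1,0,0.062,0,0,0,0,-1,0,0.062,0,0,0,0,-1,0,0.062,0,0,0,0,-1]

```text
clock: 5.3
ee_pos: [0.4202, 0.1711, 0.0541]
tool_rot: [0.0, 1.0, 0.03, -0.0]
force: [0.5, -0.6, 0.3]
width: 0.0
gripper_force: 0.0
```

>>> servo_tool:
  motion: [0,0.004,0,0,0,0,-1,0,0.008,0,0,0,0,-1,0,0.01,0,0,0,0,-1,0,0.012,0,0,0,0,-1,0,0.012,0,0,0,0,-1]

```text
clock: 5.92
ee_pos: [0.4213, 0.1591, 0.0543]
tool_rot: [0.0, 1.0, 0.03, -0.0]
force: [-0.7, 1.3, 0.4]
width: 0.0
gripper_force: 0.3
```

Run:
```python
from h import *
s=sensors.read_state();print(s["ee_pos"],s["force"])
b,d=imaging.grab_frame("scene")
for q in ["tray_tab","tray_in"]:
  for r in spotter.mark_of(q,"scene")[:1]: print(q,r["score"],r["pixel"],pt("scene",*r["pixel"],d))
cv2.imwrite("pics/c3.png",cv2.resize(b[170:340,220:400,::-1],(600,567),interpolation=cv2.INTER_CUBIC))
```

```text
[0.42128418 0.15910189 0.05428662] [-0.71183642  1.30404519  0.44138692]
tray_tab 0.87 [215.8, 306.2] [0.4343693  0.14743787 0.10092532]
tray_in 0.56 [260.6, 299.0] [0.5309248  0.17010824 0.08811471]
```

View pics/c3.png

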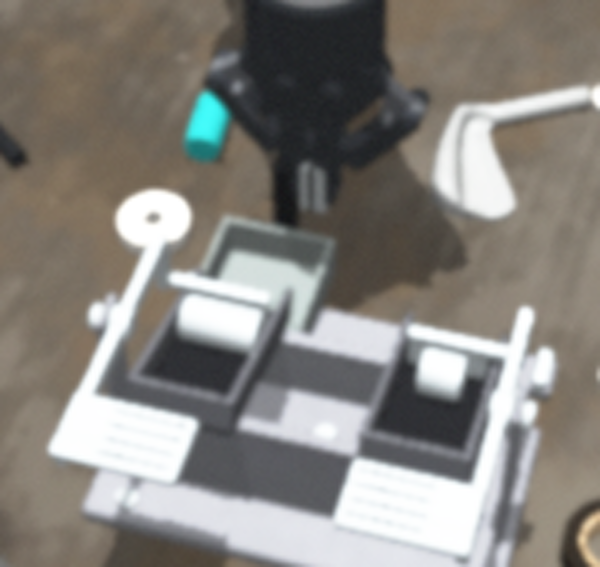

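The fingers are against the tab and the tray is most of the way under the right lane. I keep pushing until the force shows the end stop.

>>> servo_tool:
  motion: [0,0.003,0,0,0,0,-1,0,0.005,0,0,0,0,-1,0,0.007,0,0,0,0,-1,0,0.008,0,0,0,0,-1,0,0.008,0,0,0,0,-1]

```text
clock: 6.7
ee_pos: [0.4215, 0.1587, 0.0546]
tool_rot: [-0.005, 0.999, 0.033, 0.001]
force: [-4.8, 21.7, -8.2]
width: -0.002
gripper_force: 10.6
```

The tab is hard against the end stop: 22 N and no further motion. I back off, then lift and move over the right paddle.

>>> servo_tool:
  motion: [0,-0.01,0,0,0,0,-1,0,-0.035,0,0,0,0,-1,0,-0.035,0,0,0,0,-1,0,-0.035,-0.06,0,0,0,-1,0,-0.035,-0.12,0,0,0,-1,0,-0.035,-0.16,0,0,0,-1,0,-0.035,-0.16,0,0,0,-1,0,-0.035,-0.16,0,0,0,-1]

```text
clock: 7.7
ee_pos: [0.4193, 0.1848, 0.2135]
tool_rot: [0.001, 1.0, 0.029, -0.0]
force: [-0.7, -0.7, -0.8]
width: -0.0
gripper_force: 0.0
```

Run:
```python
from h import *
from scipy.spatial.transform import Rotation as R
s=sensors.read_state();q=s["tool_rot"];r=R.from_quat([q[1],q[2],q[3],q[0]])
print(s["ee_pos"],s["force"],q,r.inv().apply(np.array([.652,.1566,.16])-s["ee_pos"]))
```

```text
[0.41934875 0.18479583 0.21351304] [-0.74366468 -0.67822184 -0.77995992] [ 6.70932125e-04  9.99572071e-01  2.92405462e-02 -4.64842712e-04] [0.23065694 0.04167729 0.05334449]
```

>>> servo_tool:
  motion: [0.06,0.011,0,0,0,0,-1,0.12,0.022,0,0,0,0,-1,0.18,0.033,0,0,0,0,-1,0.23,0.042,0,0,0,0,-1,0.23,0.042,0,0,0,0,-1,0.23,0.042,0.03,0,0,0,-1,0.23,0.042,0.053,0,0,0,-1,0.23,0.042,0.053,0,0,0,-1,0.23,0.042,0.053,0,0,0,-1]

```text
clock: 8.82
ee_pos: [0.6515, 0.1582, 0.1614]
tool_rot: [0.0, 1.0, 0.03, -0.0]
force: [-0.6, 0.5, 0.6]
width: 0.0
gripper_force: 0.0
```

Run:
```python
from h import *
s=sensors.read_state();print(s["ee_pos"],s["force"])
b,d=imaging.grab_frame("scene")
cv2.imwrite("pics/c4.png",cv2.resize(b[170:350,200:400,::-1],(640,576),interpolation=cv2.INTER_CUBIC))
```

```text
[0.65148369 0.15818299 0.1614045 ] [-0.58005087  0.54256252  0.61782924]
```

View pics/c4.png

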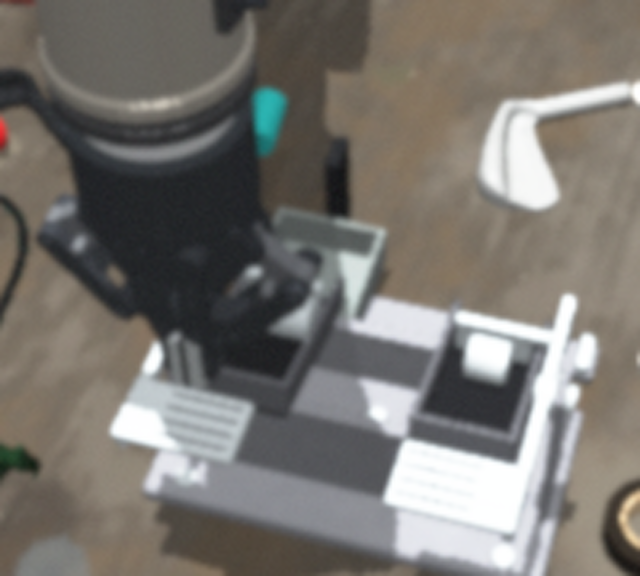

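The fingertips hang over the right paddle (about (185,360)) and the tray sits below the right lane. I press down.

>>> servo_tool:
  motion: [0,0,0.02,0,0,0,-1,0,0,0.032,0,0,0,-1,0,0,0.04,0,0,0,-1,0,0,0.048,0,0,0,-1,0,0,0.056,0,0,0,-1,0,0,0.062,0,0,0,-1,0,0,0.066,0,0,0,-1,0,0,0.068,0,0,0,-1,0,0,0.068,0,0,0,-1,0,0,0.068,0,0,0,-1,0,0,0.068,0,0,0,-1,0,0,0.068,0,0,0,-1]

```text
clock: 10.38
ee_pos: [0.6524, 0.1585, 0.0942]
tool_rot: [-0.0, 1.0, 0.03, 0.001]
force: [-0.9, -0.8, 7.3]
width: -0.003
gripper_force: 2.9
```

Run:
```python
from h import *
s=sensors.read_state();print(s["ee_pos"],s["force"])
b,d=imaging.grab_frame("scene")
cv2.imwrite("pics/c5.png",cv2.resize(b[170:350,200:400,::-1],(640,576),interpolation=cv2.INTER_CUBIC))
```

```text
[0.65244872 0.15847769 0.0942044 ] [-0.92938827 -0.75447186  7.30700817]
```

View pics/c5.png

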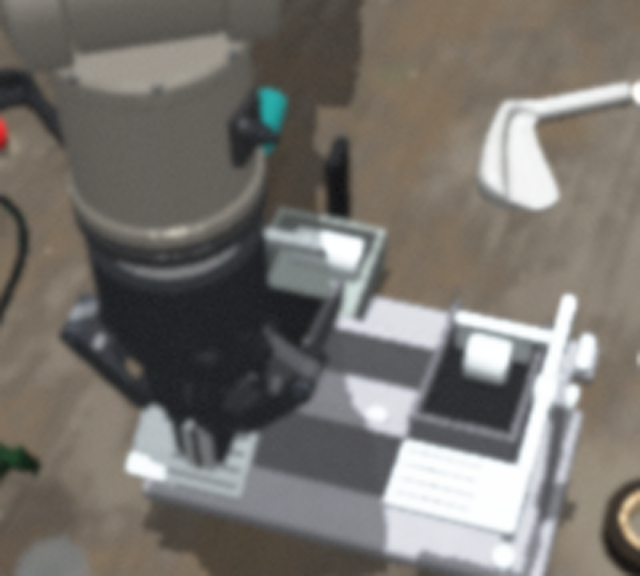

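The paddle is down and the pin appears to be in the tray (about (340,250)). I raise the fingers slowly and clear the fixture.

>>> servo_tool:
  motion: [0,0,-0.008,0,0,0,-1,0,0,-0.016,0,0,0,-1,0,0,-0.024,0,0,0,-1,0,0,-0.032,0,0,0,-1,0,0,-0.045,0,0,0,-1,0,0,-0.08,0,0,0,-1,0,0,-0.13,0,0,0,-1,0,0,-0.17,0,0,0,-1,-0.06,0.06,-0.17,0,0,0,-1,-0.1,0.12,-0.17,0,0,0,-1,-0.13,0.18,-0.17,0,0,0,-1,-0.13,0.2,-0.17,0,0,0,-1]

```text
clock: 11.92
ee_pos: [0.5312, -0.051, 0.2631]
tool_rot: [0.0, 1.0, 0.03, -0.001]
force: [-0.1, 0.0, 0.7]
width: -0.001
gripper_force: 0.0
```

>>> servo_tool:
  motion: [0,0.06,0,0,0,0,-1,-0.02,0.12,0,0,0,0,-1,-0.02,0.12,0,0,0,0,-1,-0.02,0.12,0,0,0,0,-1]

```text
clock: 12.42
ee_pos: [0.5205, -0.1697, 0.263]
tool_rot: [-0.001, 1.0, 0.03, -0.001]
force: [1.1, 0.2, -0.0]
width: 0.002
gripper_force: 0.0
```

Run:
```python
from h import *
s=sensors.read_state();print(s["clock"],s["ee_pos"],s["force"])
a,d=imaging.grab_frame("top");b,d=imaging.grab_frame("scene")
f=lambda p,x0,y0,x1,y1:cv2.resize(p[y0:y1,x0:x1,::-1],(400,400),interpolation=cv2.INTER_CUBIC)
cv2.imwrite("pics/c6.png",np.hstack([f(a,195,130,395,330),f(b,220,170,420,370)]))
```

```text
12.425 [ 0.52045325 -0.16970714  0.26302223] [ 1.13879653  0.19345847 -0.01970827]
```

View pics/c6.png

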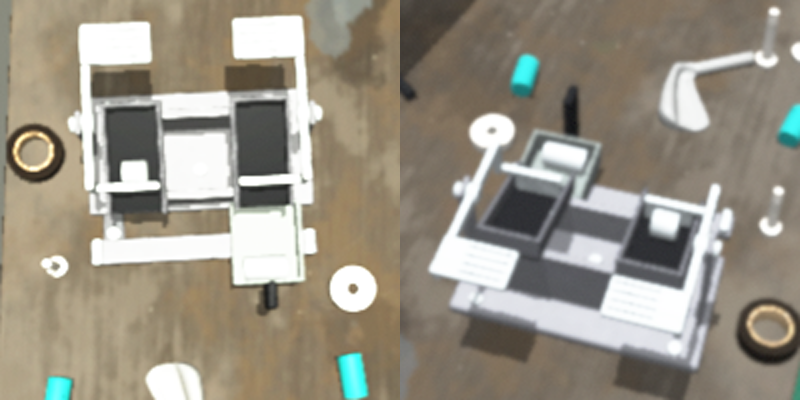

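The tray is under the right lane with the long pin lying in it (scene crop (563,157)). Both paddles are up, the gates are shut, and the short pin is still in the left lane. The things standing round the fixture have not moved.

```bash
python3 -c "
from h import *
print(finish_job())"
```

```text
the job is handed in; nothing more can be done
None
```

The job is done and handed in: the tray is against the right end stop, the long pin lies in it, both gates are shut with the short pin still in its lane, and the things standing round the fixture are where they were (12.4 s of the 48 s used).

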